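# Slide a filter cartridge into its holder to the ring mark and latch it

## Robot

A 7-joint arm with a two-finger parallel gripper is mounted at the origin on a cart in front of the work surface, level with it; the furniture and walls round the work are solid. World frame = base frame: x ahead of the robot, y to its left, z up, the work surface at z = 0. Lengths are in m, angles in rad, forces in N, time in s.
With the tool pointing down it reaches from about 0.425 to 0.95 m from the base axis. Payload 4.7 kg.
Tool frame: the origin (TCP) lies midway between the tips of the shut fingers; the grasp point (between the pads) lies 19 mm behind it; z points along the fingers, y is the line along which they close (so a half turn about z gives the same grasp; the last joint's range is limited). The gripper opens to 85 mm and grips with 20 to 120 N. Pads are 22 mm wide; open, the fingers measure 114 mm over their backs; the gripper's body (76 mm by 85 mm) begins 54 mm behind the grasp point. The pads swing forward as they close: fully open they stand 13 mm farther back than shut.
Start: joints at [1.272, 0.469, -0.049, 1.532, 0.024, 1.141, -0.082], TCP at [0.18, -0.651, 0.231] pointing down, gripper open.
Joint ranges: [-2.59, 2.59], [-0.33, 1.99], [-1.39, 1.29], [0.1, 2.45], [-1.04, 4.18], [0.21, 1.99], [-2.66, 2.66]. Speed limits (rad/s): [2.57, 2.57, 3.14, 3.14, 3.14, 3.14, 3.14].

## Interface

Orientations are given as a 3x3 rotation matrix whose columns are the frame's x, y, z axes.
In Python, from plant import r gives the robot as it stands.
- The arm moves only by the tool shift_gripper, called after "Call:" in YAML: its name, and indented under it one key for each argument. Schema: {"type":"object","properties":{"deltas":{"type":"object","properties":{"motion":{"type":"array","items":{"type":"array","items":{"type":"number"},"minItems":5,"maxItems":5},"minItems":1,"maxItems":12}},"additionalProperties":false,"required":["motion"]},"only":{"type":"string"},"quiet":{"type":"boolean"},"lines":{"type":"string"}},"required":["deltas"],"additionalProperties":false}. deltas is an object whose key "motion" holds a list of rows, 1 to 12 of them, each of 5 numbers: the opening from 0.0 (shut) to 1.0 (fully open), then dx, dy, dz in m, then a turn about the tool's z in rad; each row shifts and turns the commanded pose from where the row before left it, along the tool's axes as they then stand; what a row does not reach is not made up. A row lasts 1/10 s, in which the tool goes at most 0.05 m and 0.15 rad, less where a joint would pass 70% of its speed; a pose out of reach is approached as far as the arm can. The fingers move at their own pace and stop on an object; the grip force is fixed at half the most. Time passes only in rows, so rows that do not move let the fingers close. The tool returns the time, the measured TCP pose, the force, the opening and the grip force at its end. only (a regular expression) keeps the lines of the reply that match it, lines (a string "A,B") keeps lines A to B, and quiet returns only ok. Input that does not fit is refused with a message, and nothing moves.
- r.get_state(): the state, without advancing time (a new reading comes with each control period).
- r.grab_frame(name): name is "scene" or "top"; returns (picture, depth): 384x512x3 uint8, red, green, blue; 384x512 float32, m along the optical axis (not along the pixel's ray), 0 where there is no reading.
- r.get_calibration(name): a dict with "intrinsics" (3x3 intrinsics, pixels), "extrinsics" (4x4, takes a point from camera to world coordinates). Camera axes: x right, y up, looking along -z (the intrinsics and any distortion apply to the point x, -y, -z); pixel columns grow to the right and rows downward; lengths in m; the calibration is good to about 2 mm. A picture is of the moment at which its call begins. get_calibration takes no time and is no camera call.
- r.close_job(): hands the job in; it is judged then, once.
The state is a dict: "clock": time; "joints": joint angles; "qvel": joint speeds; "tau": joint torques, N m; "position": TCP position; "ee_rot": TCP orientation; "contact_force": force on the tool from outside, world axes, zero at the start; "moment": the same for the moment, N m; "width": opening from 0.0 (shut) to 1.0 (fully open); "finger_force": force on a finger pad.
Only numpy, scipy, OpenCV 4.12 (cv2) and the standard library are available. Lean on these libraries where they do the work, as an engineer would, in place of code of your own. Each camera call takes 0.05 s, during which the arm holds its last target. There are 200 camera calls.

## Task

Take the white filter cartridge from its black V-rest and slide it, nose first, into the bore of the metal holder until the blue ring is level with the mouth of the bore (there is no stop inside, so it can go too far). Then swing the orange-tipped keeper all the way down, so that its fork drops over the thin neck just behind the ring, and let go. Leave the brown bottle with the red cap and the blue-lidded sample cup behind the rest, and the bench timer, undisturbed where they stand.

Things in the scene. Friction and masses are not known exactly. Their poses are not given: they have to be found in the camera images.
- cartridge: loose filter cartridge: round rod 182 mm long, 26 mm thick, about 70 g, lying level in the V-rest. Origin: on its axis, at the middle of the 4 mm wide blue ring mark; x runs along the rod to the nose (roll about x arbitrary). White from the ring to the nose at x = +88 mm; steel neck 16 mm thick from x = -2 to -16; grey handle 26 mm thick from x = -16 to the tail at x = -94
- cartridge_nose (a point): middle of the cartridge's chamfered nose end, 88 mm ahead of the ring. (Centre of mass: about 24 mm ahead of the ring. Behind x = -36 mm of the cartridge the handle sticks out of the rest, free on both sides: a good place to grip it is x = -70 mm, from above)
- rest: black V-rest, fixed to the bench: base 120 x 60 x 6 mm, two V supports 83 mm apart along its x, 45 mm high. Origin: centre of its underside. The cartridge lies along its x (nose to +x), its axis 45 mm above the bench
- holder: metal cartridge holder, fixed to the bench: base plate 104 x 112 x 8 mm, aluminium block 76 mm long (x), 64 mm wide (y), top 103 mm above the bench. Origin: on the bench below the middle of the block; x: the direction in which the cartridge is pushed in; y: left of that; z up
- holder_mouth (a point): centre of the bore's mouth, on the block's front face (holder x = -38 mm), 80 mm above the bench; axes as the holder's. The bore is level, 28.5 mm wide with a 3 mm chamfer, and runs along x right through the 76 mm block: no stop inside; the cartridge ends up 12 mm out at the far side and stays where it is left
- keeper (a joint): angle of the keeper, a lever with a fork: 0 = all the way down against its stop, fork over the neck; starts raised at 1.3 to 1.5 (limit 1.6) and stays where it is put (about 1 N at the paddle). It swings across the bore, 7 to 11 mm in front of the mouth. Its 21 mm slot fits only over the neck: it closes only with the cartridge within about 5 mm of the mark
- keeper_hinge (a point): point on the keeper's hinge line, which runs along the holder's x; the point lies 9 mm in front of the mouth, 42 mm to the left (holder y = +42 mm), at the height of the bore axis
- keeper_paddle (a point): middle of the upper face of the orange paddle at the keeper's free end (26 mm along the lever, 12 mm wide, 9 mm thick). Keeper down: 100 mm from the hinge towards holder -y, 20.5 mm above the hinge, clear of the block, face up. Raised: nearly above the hinge, the face looks to holder +y; push on it, over towards holder -y and down
- stain_bottle: bystander: brown bottle with red cap, 47 mm in diameter, 105 mm high, origin at its underside
- sample_cup: bystander: white sample cup with blue lid, 58 mm in diameter, 62 mm high, origin at its underside
- timer: bystander: white bench timer 60 x 64 x 17 mm, origin at its underside

How it is judged:
By the outcome, as a careful person would: the job done as asked, in the order asked, and still so for the second after the job is handed in, with the robot touching nothing.
It also fails if it takes over 61 s, if anything falls off the work surface, if the arm or the gripper's body presses on something with over 40 N, if the wrist force passes 120 N, or if a joint passes its speed limit or range.

## Working session

There is one attempt and no reset: what is moved stays moved. The work goes in short steps, Python scripts to look and compute and a tool call to move; the robot and the scene stay as the last step left them, time stands still between calls to the robot, and variables do not carry over. Pictures are saved under pics/ and viewed, at most 10 in all, crops included, and the job is handed in when it is done.

```bash
ls; mkdir -p pics
```

Run:
```python
from plant import r
import cv2,numpy as np
s=r.get_state();print(s)
for n in("scene","top"):
    p,d=r.grab_frame(n);cv2.imwrite(f"pics/{n}0.png",p[...,::-1]);np.savez(f"{n}0.npz",p=p,d=d)
    print(n,r.get_calibration(n),(d>0).mean())
```

```text
pics
plant.py
{'clock': 0.0, 'joints': array([ 1.27209998,  0.46943523, -0.04861565,  1.53370666,  0.02409118,
        1.14095777, -0.08229826]), 'qvel': array([ 0.000635  ,  0.00082988, -0.00026708,  0.00039661,  0.00085872,
        0.00060187,  0.00085271]), 'tau': array([ 3.89445895e-04, -5.10313404e+01, -4.66655998e-02, -2.37713724e+01,
        1.07261643e-02,  7.42705422e-03, -2.35027494e-05]), 'position': array([ 0.179782  , -0.65001625,  0.23026026]), 'ee_rot': array([[ 9.63812268e-01,  2.66581313e-01, -5.62340888e-04],
       [ 2.66581901e-01, -9.63810517e-01,  1.83764766e-03],
       [-5.21075352e-05, -1.92105726e-03, -9.99998153e-01]]), 'contact_force': array([-0.47660962,  0.14560809, -0.30801852]), 'moment': array([-0.00545149, -0.06298408, -0.00341647]), 'finger_force': 0.0, 'width': 0.9984998713906862}
scene {'intrinsics': array([[453.94592028,   0.        , 253.96747727],
       [  0.        , 453.94592028, 188.99267806],
       [  0.        ,   0.        ,   1.        ]]), 'extrinsics': array([[-0.82098245,  0.4369778 , -0.36747547,  0.15278742],
       [-0.57074349, -0.61065332,  0.54895756,  0.907815  ],
       [ 0.01548215,  0.66041875,  0.75073789,  0.87766084],
       [ 0.        ,  0.        ,  0.        ,  1.        ]])} 0.996124267578125
top {'intrinsics': array([[471.36423024,   0.        , 259.32154675],
       [  0.        , 471.36423024, 188.17328808],
       [  0.        ,   0.        ,   1.        ]]), 'extrinsics': array([[-0.01751643,  0.99044567, -0.13678651,  0.37710789],
       [-0.99983931, -0.01787316, -0.00138009,  0.33621731],
       [-0.00381171,  0.13674035,  0.99059959,  1.28995857],
       [ 0.        ,  0.        ,  0.        ,  1.        ]])} 0.9958546956380209
```

View pics/scene0.png

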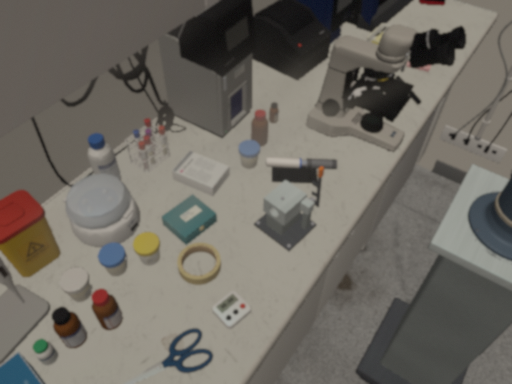

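View pics/top0.png

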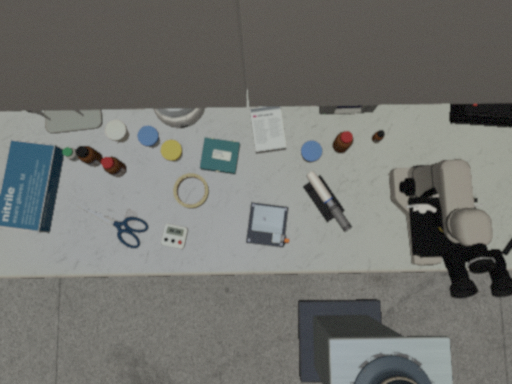

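The scene view shows the cartridge at (300,162), nose to the left, and the holder at (287,205) with its keeper's orange tip at (320,172). In the top view the cartridge runs from (315,178) to (345,225) and the holder is at (267,222). The cup is at (311,151), the bottle at (343,141) and the timer at (174,236).

Create h.py:
```python
import numpy as np,cv2
from plant import r
def cal(n):
    c=r.get_calibration(n);return np.array(c["intrinsics"]),np.array(c["extrinsics"])
def cloud(n,d):
    K,E=cal(n);v,u=np.mgrid[:d.shape[0],:d.shape[1]]
    P=np.stack([(u-K[0,2])/K[0,0]*d,-(v-K[1,2])/K[1,1]*d,-d],-1)
    return P@E[:3,:3].T+E[:3,3]
def ray(n,u,v):
    K,E=cal(n);x=E[:3,:3]@np.array([(u-K[0,2])/K[0,0],-(v-K[1,2])/K[1,1],-1]);return E[:3,3],x
def tri(a,b):
    (o,x),(p,y)=ray("scene",*a),ray("top",*b)
    s=np.linalg.lstsq(np.c_[x,-y],p-o,rcond=None)[0];A,B=o+s[0]*x,p+s[1]*y
    return (A+B)/2,np.linalg.norm(A-B)
def proj(n,P):
    K,E=cal(n);q=(np.asarray(P)-E[:3,3])@E[:3,:3];q=q*[1,-1,-1];q=q@K.T;return q[...,:2]/q[...,2:]
```

Run:
```python
from h import *
T=np.load("top0.npz");S=np.load("scene0.npz")
for n,Z in(("top",T),("scene",S)):
    P=cloud(n,Z["d"])
    for u,v in [(174,236),(267,215),(262,240),(311,151),(343,138),(320,188),(342,218),(286,240),(440,200)] if n=="top" else [(230,310),(290,195),(280,235),(249,147),(260,118),(280,161),(322,163),(320,172)]:
        print(n,u,v,P[v,u].round(4))
a=cv2.resize(T["p"][160:260,230:360],None,fx=6,fy=6,interpolation=cv2.INTER_CUBIC)[:,:,::-1]
b=cv2.resize(S["p"][140:250,240:350],None,fx=5.4,fy=5.4,interpolation=cv2.INTER_CUBIC)[:,:,::-1]
cv2.imwrite("pics/a.png",a);cv2.imwrite("pics/b.png",b)
```

```text
top 174 236 [0.4273 0.5705 0.013 ]
top 267 215 [0.4724 0.3197 0.1028]
top 262 240 [0.4126 0.3332 0.0067]
top 311 151 [0.6442 0.1987 0.0607]
top 343 138 [0.6679 0.1197 0.1019]
top 320 188 [0.545  0.1777 0.0563]
top 342 218 [0.4647 0.123  0.0569]
top 286 240 [0.4065 0.278  0.191 ]
top 440 200 [ 0.4898 -0.0724  0.2235]
scene 230 310 [0.4269 0.5763 0.014 ]
scene 290 195 [0.4558 0.3088 0.1028]
scene 280 235 [0.4455 0.3567 0.0117]
scene 249 147 [0.6444 0.2011 0.0641]
scene 260 118 [0.6649 0.1219 0.0975]
scene 280 161 [0.5558 0.1892 0.0549]
scene 322 163 [0.4653 0.1313 0.0534]
scene 320 172 [0.406  0.2807 0.1845]
```

View pics/a.png

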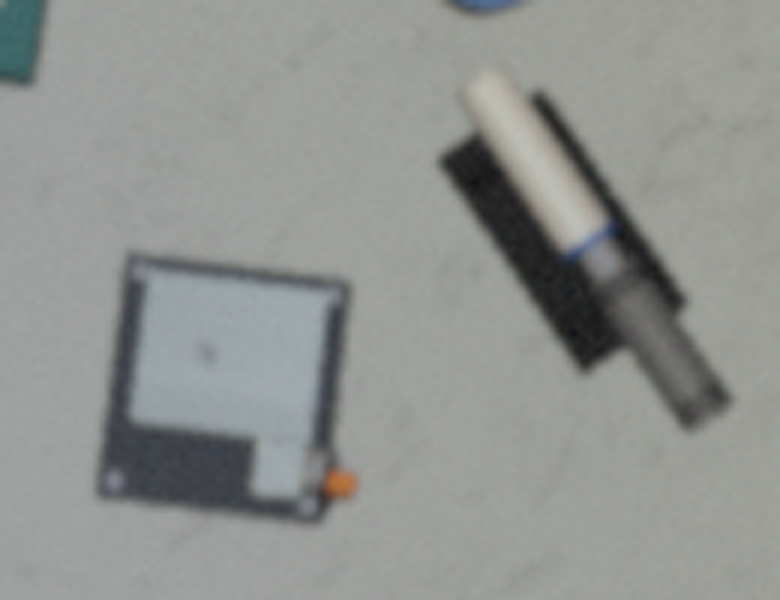

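View pics/b.png

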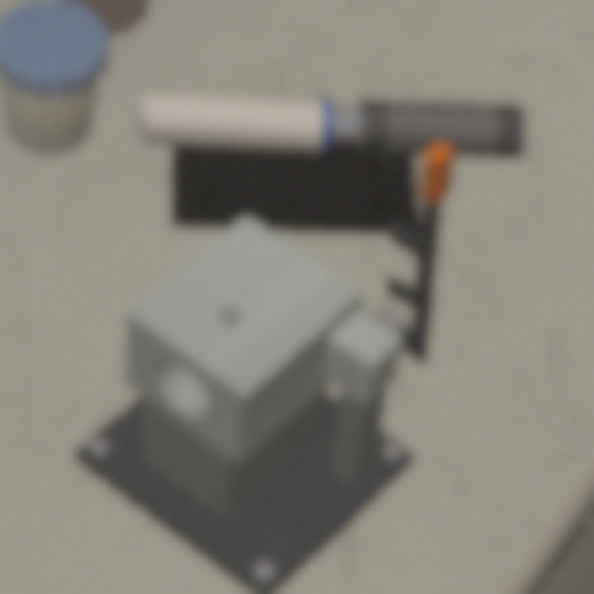

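Create m.py:
```python
from h import *
from scipy.optimize import least_squares
def plane(n,h,sh):
    K,E=cal(n);v,u=np.mgrid[:sh[0],:sh[1]]
    X=np.stack([(u-K[0,2])/K[0,0],-(v-K[1,2])/K[1,1],-np.ones(sh)],-1)@E[:3,:3].T
    return E[:3,3]+X*((h-E[2,3])/X[...,2])[...,None]
def block(n,Z):
    P=cloud(n,Z["d"]);Q=plane(n,.103,Z["d"].shape)
    c=np.array([.472,.318]);m=np.linalg.norm(Q[...,:2]-c,axis=-1)<.07
    L=(abs(P[...,2]-.103)<.008)[m].astype(float);q=Q[m][:,:2]
    sg=lambda t:1/(1+np.exp(-np.clip(t/.0015,-50,50)))
    def f(p):
        e=np.array([np.cos(p[2]),np.sin(p[2])]);a=(q-p[:2])@e;b=(q-p[:2])@np.array([-e[1],e[0]])
        return sg(p[3]-abs(a))*sg(p[4]-abs(b))-L
    s=least_squares(f,[*c,1.7,.038,.032],loss="soft_l1",f_scale=.3,x_scale=[.01,.01,.1,.01,.01],diff_step=1e-4)
    zz=P[m][L>0][:,2];return s.x,np.median(zz),(s.fun**2).mean()
def cyl(n,Z,p0,rg=.13):
    P=cloud(n,Z["d"])
    p=np.array(p0,float)
    for i in range(5):
        e=np.array([np.cos(p[3])*np.cos(p[4]),np.sin(p[3])*np.cos(p[4]),np.sin(p[4])])
        D=P-p[:3];a=D@e;rr=np.linalg.norm(D-a[...,None]*e,axis=-1)
        m=(abs(rr-.013)<(.012 if i<2 else .006))&(((a>.004)&(a<.083))|((a>-.090)&(a<-.02)))&(P[...,2]>p[2]-.004+a*np.sin(p[4]))
        q=P[m]
        def f(x):
            e=np.array([np.cos(x[2])*np.cos(x[3]),np.sin(x[2])*np.cos(x[3]),np.sin(x[3])])
            o=p[:3]+x[0]*np.array([-np.sin(p[3]),np.cos(p[3]),0])+x[1]*np.array([0,0,1]);D=q-o
            return np.linalg.norm(np.cross(D,e),axis=1)-.013
        s=least_squares(f,[0,0,p[3],p[4]],loss="soft_l1",f_scale=.001)
        p[:3]+=s.x[0]*np.array([-np.sin(p[3]),np.cos(p[3]),0])+s.x[1]*np.array([0,0,1]);p[3:]=s.x[2:]
        # ring: blue pixels along the axis
        e=np.array([np.cos(p[3])*np.cos(p[4]),np.sin(p[3])*np.cos(p[4]),np.sin(p[4])])
        D=P-p[:3];a=D@e;rr=np.linalg.norm(D-a[...,None]*e,axis=-1)
        C=Z["p"].astype(float);b=C[...,2]-(C[...,0]+C[...,1])/2;near=(rr<.018)&(abs(a)<.02)
        w=np.where(near,np.clip(b-18,0,None),0)
        if w.sum()>0: sh=(w*a).sum()/w.sum();p[:3]+=sh*e
    on=(rr<.017)&(abs(a)<rg);return p,m.sum(),np.sqrt((s.fun**2).mean()),(a[on].min(),a[on].max())
```

Run:
```python
from m import *
for n in("top","scene"):
    Z=np.load(n+"0.npz");b=block(n,Z);print(n,"block",b[0].round(4),b[1:])
    c=cyl(n,Z,[.505,.150,.045,.6,0]);print(" cart",c[0].round(4),c[1:])
    P=cloud(n,Z["d"]);p=Z["p"].astype(int);o=(p[...,0]>p[...,2]+60)&(p[...,0]>150)&(np.linalg.norm(P[...,:2]-[.406,.28],axis=-1)<.04)
    print(" paddle",o.sum(),P[o].mean(0),P[o].min(0),P[o].max(0))
```

```text
top block [0.4617 0.3178 1.4201 0.038  0.0322] (np.float64(0.10273707249720654), np.float64(0.021339517330320683))
 cart [ 0.5137  0.1562  0.0448  0.5636 -0.0039] (np.int64(570), np.float64(0.0021179145996358326), (np.float64(-0.09387090482821486), np.float64(0.12605919067400817)))
 paddle 12 [0.40641557 0.27700377 0.19316513] [0.40402105 0.27332715 0.19003457] [0.40881923 0.28050034 0.19716716]
scene block [0.4637 0.3197 1.4183 0.0408 0.0342] (np.float64(0.10371357816568455), np.float64(0.03586435890822976))
 cart [ 0.5156  0.155   0.0461  0.5693 -0.0008] (np.int64(549), np.float64(0.001910275909424318), (np.float64(-0.09217503702374978), np.float64(0.1298391909740337)))
 paddle 11 [0.40725746 0.27798094 0.1933556 ] [0.40493755 0.27455446 0.189733  ] [0.41012851 0.28171447 0.19517332]
```

Run:
```python
from m import *
Ps=[cloud(n,np.load(n+"0.npz")["d"]).reshape(-1,3) for n in("top","scene")]
P=np.vstack(Ps);P=P[(P[:,0]>.0)&(P[:,0]<.8)&(P[:,1]>-.8)&(P[:,1]<.3)]
ys=np.arange(-.8,.3,.05);xs=np.arange(0,.8,.05)
print("y\\x ",*[f"{x:4.2f}" for x in xs])
for y in ys:
    print(f"{y:5.2f}",*[(lambda q:f"{q.max()*100:4.0f}" if len(q) else "   .")(P[(abs(P[:,0]-x-.025)<.025)&(abs(P[:,1]-y-.025)<.025),2]) for x in xs])
```

```text
y\x  0.00 0.05 0.10 0.15 0.20 0.25 0.30 0.35 0.40 0.45 0.50 0.55 0.60 0.65 0.70 0.75
-0.80  -89  -88  -88  -88  -89  -89    1    1    0    1    1    1    4    6    .    .
-0.75  -88  -88  -88  -88  -89  -88    0    1    .    .    0    1    4    9    .    .
-0.70  -89  -88  -88  -88  -88  -88    1    1    .    .    .    .    3   11    .    .
-0.65  -89  -88  -88  -88  -89  -89    1    0    .    .    .    .    .   12   12   11
-0.60  -88  -89  -88  -89  -88  -88    1    1    0    0    .    9    9   12    1    1
-0.55  -88  -89  -88  -89  -88  -88    1    1    2    1    .    9    9    .   16    5
-0.50  -89  -89  -89  -88  -88  -88    1    1    1    7    .    9    9    .   17    5
-0.45  -89  -88  -89  -88  -88  -88    1    1    1    9    .    9    9    .   19   18
-0.40  -88  -88  -89  -88  -88  -89    1    1    0    2    0    1    1    1   20   19
-0.35  -89  -88  -89  -88  -88  -88    1    2    2    1    1    1    1    1   12   16
-0.30  -88  -89  -89  -88  -88  -88    1    1    1    1    1    1    1    1   12   16
-0.25  -89  -89  -88  -88  -88  -89    1    1   -0    .    0    0    
[... 176 characters left out ...]
 1    1    1
-0.10    3    2    1    0  -88   34   36   36   33   33   26   26   59    1    1    1
-0.05    3   14    1    0  -89   35   35   32   15   17   16   11   69    5    1    1
 0.00   13   15    1    0  -89  -89    1    1    1    1    1    1   79    7    6   36
 0.05   12    3    1    0  -89  -89    1    1    5    1    1    1   85   11    1   37
 0.10    1    1    1    0  -88  -89    1    1    6    6    6    1   85   11   23   37
 0.15    0    1    1    0  -88  -89    1    1    1    6    6    6   85    7   24   37
 0.20  -88  -88  -88  -88  -89  -88    1    1    1    1    5    6   85    7    1    1
 0.25  -89  -88  -88  -89  -89  -89    1   18   20   11    1    1   85    4    4    4
```

Create to.py:
```python
import sys,numpy as np
from plant import r
s=r.get_state();R=s["ee_rot"];p=s["position"]
yaw=np.arctan2(R[1,0],R[0,0]);a=[float(x) for x in sys.argv[1:]]
print("t",round(s["clock"],2),"p",p.round(4),"yaw",round(yaw,4),"w",round(s["width"],3),"F",s["contact_force"].round(1),"q",s["joints"].round(2))
for i in range(0,len(a),4):
    print("d tool",(R.T@(np.array(a[i:i+3])-p)).round(4),"turn(tool z)",round(-(a[i+3]-yaw),4))
```

```text
(no output)
```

Call:
shift_gripper:
  deltas: {"motion":[[1,0,0,-0.05,-0.06],[1,0,0,-0.05,-0.06],[1,0,0,-0.05,-0.06],[1,0,0,-0.05,-0.06],[1,0,0,-0.05,-0.06],[1,0,0,0,0]]}

```text
clock: 0.7
position: [0.1805, -0.652, 0.4898]
ee_rot: [[0.842, 0.54, 0.005], [0.54, -0.842, -0.013], [-0.003, 0.014, -1.0]]
contact_force: [-0.4, -0.6, 0.2]
width: 1.003
finger_force: 0.0
```

```bash
python3 to.py .47 -.35 .48 .5665 .52 -.05 .48 .5665 .4555 .118 .48 .5665
```

```text
t 0.7 p [ 0.1805 -0.652   0.4898] yaw 0.5703 w 1.003 F [-0.4 -0.6  0.2] q [ 1.3   0.38 -0.09  1.09  0.04  1.65  0.21]
d tool [ 0.4068 -0.098   0.0071] turn(tool z) 0.0038
d tool [ 0.6108 -0.3235  0.0033] turn(tool z) 0.0038
d tool [ 0.6472 -0.4997  0.0007] turn(tool z) 0.0038
```

Call:
shift_gripper:
  deltas: {"motion":[[1,0.045,-0.011,0,0],[1,0.045,-0.011,0,0],[1,0.045,-0.011,0,0],[1,0.045,-0.011,0,0],[1,0.045,-0.011,0,0],[1,0.045,-0.011,0,0],[1,0.045,-0.011,0,0],[1,0.045,-0.011,0,0],[1,0.045,-0.011,0,0],[1,0,0,0,0]]}
  only: "pos"

```text
position: [0.4724, -0.3413, 0.4803]
```

Call:
shift_gripper:
  deltas: {"motion":[[1,0.03,-0.032,0,0],[1,0.03,-0.032,0,0],[1,0.03,-0.032,0,0],[1,0.03,-0.032,0,0],[1,0.03,-0.032,0,0],[1,0.03,-0.032,0,0],[1,0.03,-0.032,0,0],[1,0.009,-0.044,0,0],[1,0.009,-0.044,0,0],[1,0.009,-0.044,0,0],[1,0.009,-0.044,0,0],[1,0,0,0,0]]}

```text
clock: 2.9
position: [0.4556, 0.1273, 0.4815]
ee_rot: [[0.836, 0.549, 0.0], [0.549, -0.836, 0.001], [0.001, -0.001, -1.0]]
contact_force: [0.2, -0.6, 0.4]
width: 1.001
finger_force: 0.0
```

```bash
python3 to.py .4555 .118 .14 .5665
```

```text
t 2.9 p [0.4556 0.1273 0.4815] yaw 0.5817 w 1.001 F [ 0.2 -0.6  0.4] q [ 0.28  0.04 -0.66  1.54  0.03  1.56 -1.37]
d tool [-0.0055  0.0081  0.3415] turn(tool z) 0.0152
```

Call:
shift_gripper:
  deltas: {"motion":[[1,-0.0055,0.008,0,0.015],[1,0,0,0.05,0],[1,0,0,0.05,0],[1,0,0,0.05,0],[1,0,0,0.05,0],[1,0,0,0.05,0],[1,0,0,0.05,0],[1,0,0,0.04,0],[1,0,0,0,0]]}
  only: "pos"

```text
position: [0.455, 0.1068, 0.1361]
```

```bash
python3 to.py .4555 .118 .0265 .5665
```

```text
t 3.8 p [0.455  0.1068 0.1361] yaw 0.551 w 0.994 F [-0.1 -1.3  0.2] q [ 0.2   0.32 -0.62  2.08  0.25  0.83 -1.58]
d tool [ 0.0076 -0.0088  0.1095] turn(tool z) -0.0155
```

Call:
shift_gripper:
  deltas: {"motion":[[1,0,0,0,0],[1,0,0,0,0],[1,0,0,0,0]]}
  only: "pos"

```text
position: [0.4604, 0.1111, 0.1435]
```

```bash
python3 to.py .4555 .118 .0265 .5665
```

```text
t 4.1 p [0.4604 0.1111 0.1435] yaw 0.5537 w 1.001 F [ 0.2 -0.3  0.4] q [ 0.2   0.31 -0.62  2.07  0.24  0.83 -1.58]
d tool [-0.001  -0.0087  0.117 ] turn(tool z) -0.0128
```

Call:
shift_gripper:
  deltas: {"motion":[[1,-0.001,-0.0087,0.02,-0.0128],[1,0,0,0.03,0],[1,0,0,0.03,0],[1,0,0,0.02,0],[1,0,0,0,0],[1,0,0,0,0],[1,0,0,0,0]]}
  only: "pos"

```text
position: [0.4547, 0.1184, 0.043]
```

```bash
python3 to.py .4555 .118 .0265 .5665
```

```text
t 4.8 p [0.4547 0.1184 0.043 ] yaw 0.5674 w 1.004 F [0.2 0.7 0.3] q [ 0.09  0.47 -0.53  2.15  0.41  0.62 -1.74]
d tool [0.0005 0.0008 0.0165] turn(tool z) 0.0009
```

Call:
shift_gripper:
  deltas: {"motion":[[1,0,0,0.0165,0],[1,0,0,0,0],[0.5,0,0,0,0],[0.3,0,0,0,0],[0,0,0,0,0],[0,0,0,0,0],[0,0,0,0,0],[0,0,0,0,0],[0,0,0,0,0],[0,0,0,0,0]]}

```text
clock: 5.8
position: [0.4536, 0.1177, 0.025]
ee_rot: [[0.843, 0.537, 0.001], [0.537, -0.843, -0.0], [0.001, 0.001, -1.0]]
contact_force: [0.3, -2.5, 3.6]
width: 0.286
finger_force: 58.7
```

```bash
python3 to.py .4555 .118 .0265 .5665
```

```text
t 5.8 p [0.4536 0.1177 0.025 ] yaw 0.5672 w 0.286 F [ 0.3 -2.5  3.6] q [ 0.07  0.5  -0.51  2.16  0.44  0.58 -1.76]
d tool [ 0.0017  0.0008 -0.0015] turn(tool z) 0.0007
```

Call:
shift_gripper:
  deltas: {"motion":[[0,0,0,-0.02,0],[0,0,0,-0.04,0],[0,0,0,-0.04,0],[0,-0.02,0,0,0],[0,0,0,0,-0.142],[0,0,0,0,-0.142],[0,0,0,0,-0.142],[0,0,0,0,-0.142],[0,0,0,0,-0.142],[0,0,0,0,-0.142],[0,0,0,0,0],[0,0,0,0,0]]}

```text
clock: 7.0
position: [0.4358, 0.1072, 0.1244]
ee_rot: [[0.153, 0.988, -0.001], [0.988, -0.153, 0.0], [-0.0, -0.001, -1.0]]
contact_force: [-0.1, 0.0, -0.8]
width: 0.283
finger_force: 59.0
```

```bash
python3 to.py .4294 .1002 .061 1.419
```

```text
t 7.0 p [0.4358 0.1072 0.1244] yaw 1.417 w 0.283 F [-0.1  0.  -0.8] q [ 0.36  0.35 -0.82  2.13  0.36  0.81 -0.84]
d tool [-0.0079 -0.0052  0.0634] turn(tool z) -0.002
```

Call:
shift_gripper:
  deltas: {"motion":[[0,-0.008,-0.005,0.02,-0.002],[0,0,0,0.02,0],[0,0,0,0.023,0],[0,0,0,0,0],[0,0,0,0,0],[0,0,0,0,0]]}
  only: "pos"

```text
position: [0.4309, 0.1005, 0.0628]
```

Create look.py:
```python
import sys
from m import *
t=sys.argv[1];y0=[float(x) for x in sys.argv[2:]]
for n in("top","scene"):
    p,d=r.grab_frame(n);np.savez(f"{n}{t}.npz",p=p,d=d);Z=dict(p=p,d=d)
    try:
        b=block(n,Z);print(n,"block",b[0].round(4))
    except Exception as e: b=None
    c=cyl(n,Z,y0);print(" cart",c[0].round(4),c[1:])
```

```bash
python3 to.py .4294 .1002 .061 1.419; python3 look.py 1 .4398 .1695 .080 1.419 0
```

Run:
```python
import numpy as np,cv2
a=cv2.resize(np.load("top1.npz")["p"][180:270,230:360],None,fx=6,fy=6,interpolation=cv2.INTER_CUBIC)[:,:,::-1];cv2.imwrite("pics/c.png",a)
```

```text
t 7.6 p [0.4309 0.1005 0.0628] yaw 1.4212 w 0.285 F [-1.4  0.3 -0.2] q [ 0.29  0.44 -0.74  2.19  0.48  0.67 -0.94]
d tool [-0.0005 -0.0014  0.0018] turn(tool z) 0.0022
top block [0.4616 0.3178 1.4176 0.038  0.0324]
 cart [ 0.441   0.172   0.0814  1.4152 -0.0088] (np.int64(449), np.float64(0.001874082630504831), (np.float64(-0.06108517863173735), np.float64(0.1163435959986802)))
scene block [0.4635 0.3198 1.4183 0.0409 0.0344]
 cart [ 0.4448  0.17    0.083   1.4209 -0.0101] (np.int64(430), np.float64(0.001619208112269314), (np.float64(-0.08518899123606662), np.float64(0.09165965374326651)))
```

View pics/c.png

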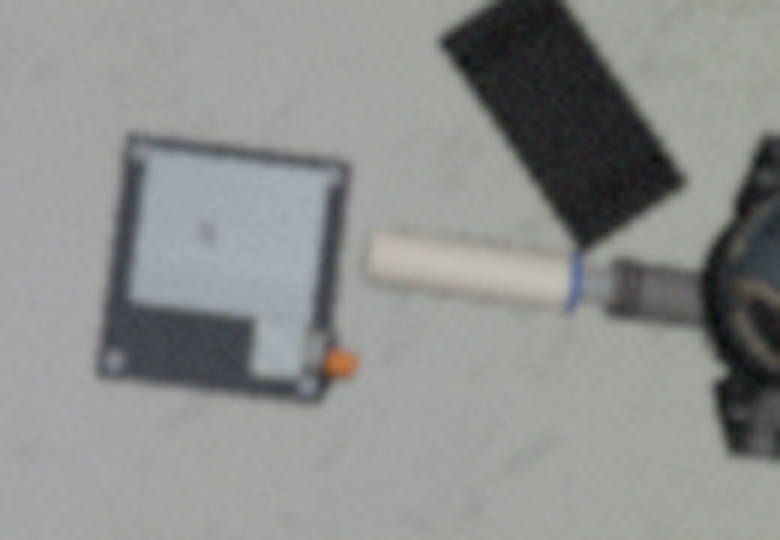

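The top view shows the rod held in line with the bore: nose at crop (370,255), ring at (576,280), holder block centre at about (235,235). I'll check the sideways offset more finely from the colours.

Create lat.py:
```python
import sys
from m import *
t=sys.argv[1];yw=1.418;e=np.array([np.cos(yw),np.sin(yw)]);nn=np.array([-e[1],e[0]])
for n in("top","scene"):
    Z=np.load(f"{n}{t}.npz");p=cv2.GaussianBlur(Z["p"],(0,0),.6).astype(float);sh=p.shape[:2]
    # block top by brightness edges: profile across y_h and x_h on plane z=.103
    Q=plane(n,.103,sh)[...,:2]
    c=np.array([.4626,.3188]);A=(Q-c)@e;B=(Q-c)@nn;g=p.mean(-1)
    def edge(x,y):  # position of steepest step, sigmoid fit
        o=np.argsort(x);x,y=x[o],y[o]
        s=min((least_squares(lambda k:k[0]+k[1]/(1+np.exp(-np.clip((x-k[2])/abs(k[3]),-40,40)))-y,[y[:20].mean(),y[-20:].mean()-y[:20].mean(),x0,.0015],x_scale=[10,10,.002,.001],loss="soft_l1",f_scale=5) for x0 in (x.mean()-.004,x.mean(),x.mean()+.004)),key=lambda s:s.cost);return s.x[2],s.x[1]
    for lo,m,X in(("y-",(abs(A)<.03)&(abs(B+.032)<.008),B),("y+",(A>-.01)&(A<.03)&(abs(B-.032)<.008),B),("x-",(abs(B)<.025)&(abs(A+.038)<.007),A),("x+",(abs(B)<.025)&(abs(A-.038)<.007),A)):
        print(n,lo,np.round(edge(X[m],g[m]),4))
    # rod silhouette on plane z=.08
    Q=plane(n,.0815,sh)[...,:2];D=Q-(c-.038*e);A=D@e;B=D@nn
    f=g
    for a in(-.10,-.085,-.07,-.055,-.04,-.025):
        out=[]
        for b in(-.013,.013):
            m=(abs(A-a)<.008)&(abs(B-b)<.0085);out.append(edge(B[m],f[m])[0])
        print(n,"rod",a,np.round(out,4),"mid",round(sum(out)/2,4))
```

```bash
python3 lat.py 1
```

```text
top y- [-3.13000e-02  5.11178e+01]
top y+ [ 3.28000e-02 -9.63405e+01]
top x- [-3.92000e-02  9.47784e+01]
top x+ [ 3.78000e-02 -8.86075e+01]
top rod -0.1 [-0.0092  0.0153] mid 0.003
top rod -0.085 [-0.009   0.0058] mid -0.0016
top rod -0.07 [-0.0091  0.0147] mid 0.0028
top rod -0.055 [-0.0092  0.0144] mid 0.0026
top rod -0.04 [-0.0096  0.0143] mid 0.0024
top rod -0.025 [-0.0061  0.0134] mid 0.0037
scene y- [-0.0341  6.9576]
scene y+ [ 3.12000e-02 -6.12931e+01]
scene x- [-4.07000e-02  4.51244e+01]
scene x+ [ 3.66000e-02 -4.06859e+01]
scene rod -0.1 [-0.008   0.0114] mid 0.0017
scene rod -0.085 [-0.0186  0.0119] mid -0.0033
scene rod -0.07 [-0.0187  0.0082] mid -0.0053
scene rod -0.055 [-0.0187  0.0077] mid -0.0055
scene rod -0.04 [-0.0186  0.0124] mid -0.0031
scene rod -0.025 [-0.0089  0.0117] mid 0.0014
```

Create prof.py:
```python
import sys
from m import *
t=sys.argv[1];lo,hi=float(sys.argv[2]),float(sys.argv[3]);yw=1.418;e=np.array([np.cos(yw),np.sin(yw)]);nn=np.array([-e[1],e[0]])
for n,c in(("top",[.4616,.3178]),("scene",[.4636,.3198])):
    Z=np.load(f"{n}{t}.npz");p=Z["p"].astype(float);c=np.array(c)-.038*e
    Q=plane(n,.0815,p.shape[:2])[...,:2]-c;A=Q@e;B=Q@nn
    P=cloud(n,Z["d"]);D=P[...,:2]-c;Bp=D@nn
    for b in np.arange(-.024,.025,.002):
        m=(A>lo)&(A<hi)&(abs(B-b)<.001)
        print(n,f"{b:.3f}",p[m].mean(0).round(0),"w",(p[m][:,0]-p[m][:,2]).mean().round(0),"zmed",np.median(P[m][:,2]).round(4),"Bp",np.median(Bp[m]).round(4))
```

```bash
python3 prof.py 1 -.085 -.04
```

```text
top -0.024 [162. 164. 159.] w 2.0 zmed 0.0002 Bp -0.0316
top -0.022 [162. 164. 160.] w 2.0 zmed -0.0007 Bp -0.029
top -0.020 [161. 163. 159.] w 2.0 zmed 0.0012 Bp -0.0274
top -0.018 [158. 159. 155.] w 3.0 zmed -0.0001 Bp -0.0252
top -0.016 [156. 156. 149.] w 6.0 zmed -0.0002 Bp -0.0229
top -0.014 [158. 155. 148.] w 10.0 zmed 0.086 Bp -0.0134
top -0.012 [167. 163. 154.] w 13.0 zmed 0.0904 Bp -0.0114
top -0.010 [177. 173. 163.] w 14.0 zmed 0.0921 Bp -0.0093
top -0.008 [186. 181. 171.] w 14.0 zmed 0.0928 Bp -0.007
top -0.006 [191. 187. 178.] w 13.0 zmed 0.0941 Bp -0.0049
top -0.004 [193. 189. 180.] w 13.0 zmed 0.0934 Bp -0.003
top -0.002 [192. 189. 179.] w 13.0 zmed 0.0931 Bp -0.0011
top 0.000 [189. 185. 176.] w 13.0 zmed 0.0927 Bp 0.0007
top 0.002 [183. 179. 170.] w 13.0 zmed 0.092 Bp 0.0029
top 0.004 [174. 170. 160.] w 14.0 zmed 0.0908 Bp 0.0047
top 0.006 [164. 160. 151.] w 14.0 zmed 0.0912 Bp 0.0064
top 0.008 [153. 149. 141.] w 11.0 zmed 0.088 Bp 0.0082
top 0.010 [149. 148. 142.] w 7.0 zmed 0.0853 Bp 0.0102
top 0.012 [154. 156. 150.] w 3.0 zmed -0.0006 Bp 0.007
top 0.014 [160. 162. 1
[... 1061 characters left out ...]
6 Bp 0.005
scene 0.002 [159. 149. 138.] w 21.0 zmed 0.0907 Bp 0.0067
scene 0.004 [149. 140. 130.] w 19.0 zmed 0.0882 Bp 0.0073
scene 0.006 [135. 124. 113.] w 21.0 zmed 0.0868 Bp 0.0084
scene 0.008 [121. 113. 104.] w 17.0 zmed 0.0853 Bp 0.0097
scene 0.010 [107.  99.  91.] w 16.0 zmed 0.138 Bp 0.0375
scene 0.012 [99. 93. 86.] w 13.0 zmed 0.1405 Bp 0.0402
scene 0.014 [92. 89. 83.] w 10.0 zmed 0.1386 Bp 0.0411
scene 0.016 [100.  96.  90.] w 10.0 zmed 0.1376 Bp 0.0424
scene 0.018 [101.  98.  91.] w 10.0 zmed 0.139 Bp 0.0447
scene 0.020 [111. 107. 100.] w 11.0 zmed 0.0687 Bp 0.0134
scene 0.022 [117. 113. 104.] w 13.0 zmed 0.0025 Bp -0.0145
scene 0.024 [126. 122. 112.] w 13.0 zmed 0.0028 Bp -0.0124
```

Call:
shift_gripper:
  deltas: {"motion":[[0,0,-0.0025,0.0018,0],[0,0.006,0,0,0],[0,0.006,0,0,0],[0,0,0,0,0],[0,0,0,0,0],[0,0,0,0,0]]}
  only: "pos|contact"

```text
position: [0.4294, 0.1122, 0.0599]
contact_force: [-0.1, 0.2, -1.0]
```

```bash
python3 to.py; python3 look.py 2 .4435 .183 .080 1.419 0; python3 prof.py 2 -.065 -.02 | grep -E "0.0(06|08|10|12|14|16|18) "|grep top
```

```text
t 8.3 p [0.4294 0.1122 0.0599] yaw 1.4216 w 0.282 F [-0.1  0.2 -1. ] q [ 0.26  0.45 -0.74  2.19  0.49  0.67 -0.97]
top block [0.4616 0.3178 1.4157 0.038  0.0324]
 cart [ 0.4395  0.1836  0.0786  1.4161 -0.0047] (np.int64(443), np.float64(0.001860001327613881), (np.float64(-0.06117064695171995), np.float64(0.0888120969219413)))
scene block [0.4635 0.3198 1.4206 0.0409 0.0344]
 cart [ 0.443   0.1815  0.0801  1.4204 -0.0079] (np.int64(435), np.float64(0.00167109162220334), (np.float64(-0.0867990783634447), np.float64(0.08972372957065715)))
top -0.018 [162. 164. 160.] w 2.0 zmed -0.0001 Bp -0.0251
top -0.016 [161. 164. 159.] w 2.0 zmed 0.0009 Bp -0.0229
top -0.014 [157. 159. 153.] w 4.0 zmed -0.0003 Bp -0.0205
top -0.012 [156. 155. 149.] w 7.0 zmed -0.0009 Bp -0.019
top -0.010 [161. 158. 150.] w 11.0 zmed 0.0848 Bp -0.0099
top -0.008 [172. 167. 158.] w 13.0 zmed 0.087 Bp -0.0075
top -0.006 [182. 178. 168.] w 14.0 zmed 0.0893 Bp -0.0052
top 0.006 [181. 177. 167.] w 14.0 zmed 0.0898 Bp 0.0062
top 0.008 [172. 168. 158.] w 14.0 zmed 0.0884 Bp 0.0081
top 0.010 [160. 156. 147.] w 13.0 zmed 0.0898 Bp 0.0105
top 0.012 [150. 147. 140.] w 10.0 zmed 0.0844 Bp 0.0125
top 0.014 [149. 149. 143.] w 6.0 zmed 0.0801 Bp 0.0134
top 0.016 [156. 158. 153.] w 3.0 zmed -0.0009 Bp 0.011
top 0.018 [160. 163. 159.] w 2.0 zmed -0.0014 Bp 0.0133
```

Call:
shift_gripper:
  deltas: {"motion":[[0,0.003,0,-0.001,0],[0,0.004,0,0,0],[0,0.004,0,0,0],[0,0.004,0,0,0],[0,0.004,0,0,0],[0,0.004,0,0,0],[0,0,0,0,0],[0,0,0,0,0]]}
  only: "pos|contact"

```text
position: [0.4332, 0.1353, 0.0611]
contact_force: [1.3, 0.8, -1.2]
```

```bash
python3 to.py
```

```text
t 9.2 p [0.4332 0.1353 0.0611] yaw 1.4216 w 0.288 F [ 1.3  0.8 -1.2] q [ 0.21  0.46 -0.74  2.17  0.49  0.68 -1.02]
```

Call:
shift_gripper:
  deltas: {"motion":[[0,0.005,0,0,0],[0,0.005,0,0,0],[0,0.005,0,0,0],[0,0.005,0,0,0],[0,0,0,0,0],[0,0,0,0,0]]}
  only: "pos|contact"

```text
position: [0.4361, 0.1554, 0.0611]
contact_force: [1.7, 0.8, -1.1]
```

Call:
shift_gripper:
  deltas: {"motion":[[0,0.005,0,0,0],[0,0.005,0,0,0],[0,0.005,0,0,0],[0,0.005,0,0,0],[0,0,0,0,0],[0,0,0,0,0]]}
  only: "pos|contact|width"

```text
position: [0.4391, 0.1754, 0.0611]
contact_force: [2.1, 0.4, -0.8]
width: 0.286
```

```bash
python3 look.py 3 .4515 .245 .080 1.419 0; python3 to.py
```

```text
top block [0.4616 0.3177 1.4187 0.0381 0.0324]
 cart [0.4505 0.2477 0.0843 1.3847 0.1258] (np.int64(400), np.float64(0.0029404542051645146), (np.float64(-0.04890494956416533), np.float64(0.1109262774650762)))
scene block [0.4635 0.3198 1.4206 0.0409 0.0344]
 cart [0.4545 0.2457 0.0873 1.4104 0.0981] (np.int64(397), np.float64(0.0027199881048536913), (np.float64(-0.09001615408315178), np.float64(0.11306925375332195)))
t 10.5 p [0.439  0.175  0.0611] yaw 1.4217 w 0.284 F [ 3.1  0.6 -1.4] q [ 0.12  0.49 -0.73  2.13  0.5   0.7  -1.09]
```

Create ring.py:
```python
import sys
from m import *
yw=1.418;e=np.array([np.cos(yw),np.sin(yw)]);nn=np.array([-e[1],e[0]])
for t in sys.argv[1:]:
  for n,c in(("top",[.4616,.3178]),("scene",[.4636,.3198])):
    Z=np.load(f"{n}{t}.npz");p=Z["p"].astype(float);m0=np.array(c)-.038*e
    bl=p[...,2]-(p[...,0]+p[...,1])/2
    D=plane(n,.090,p.shape[:2])[...,:2]-m0;A=D@e;B=D@nn
    w=np.where((abs(B)<.016)&(A>-.15)&(A<.02),np.clip(bl-12,0,None),0)
    print(t,n,"ring from mouth",((w*A).sum()/w.sum()).round(4),"lat",((w*B).sum()/w.sum()).round(4),int(w.sum()),"spread",np.sqrt((w*A*A).sum()/w.sum()-((w*A).sum()/w.sum())**2).round(4))
```

```bash
python3 ring.py 1 2 3
```

```text
1 top ring from mouth -0.1096 lat -0.0027 323 spread 0.0013
1 scene ring from mouth -0.116 lat 0.0 73 spread 0.0018
2 top ring from mouth -0.098 lat 0.0016 308 spread 0.0013
2 scene ring from mouth -0.0998 lat 0.0113 30 spread 0.0017
3 top ring from mouth -0.0433 lat 0.0006 345 spread 0.029
3 scene ring from mouth -0.0393 lat 0.0011 115 spread 0.002
```

```bash
sed -i 's/(A>-.15)&(A<.02)/(abs(A-G)<.014)/; s/for t in sys.argv\[1:\]:/for t,G in [(a.split(":")[0],float(a.split(":")[1])) for a in sys.argv[1:]]:/' ring.py
```

Call:
shift_gripper:
  deltas: {"motion":[[0,0.005,0,0,0],[0,0.005,0,0,0],[0,0.005,0,0,0],[0,0.005,0,0,0],[0,0.003,0,0,0],[0,0,0,0,0],[0,0,0,0,0]]}
  only: "pos|contact"

```text
position: [0.4426, 0.1981, 0.0612]
contact_force: [2.9, 1.3, -1.0]
```

```bash
python3 - <<'E'
from h import *
for n in("top","scene"):
    p,d=r.grab_frame(n);np.savez(f"{n}4.npz",p=p,d=d)
A=np.load("top4.npz")["p"][200:260,240:320];B=np.load("scene4.npz")["p"][160:220,270:350]
cv2.imwrite("pics/d.png",cv2.resize(np.vstack([A,B]),None,fx=5,fy=5,interpolation=cv2.INTER_CUBIC)[:,:,::-1])
E
python3 ring.py 3:-.036 4:-.013; python3 to.py
```

```text
3 top ring from mouth -0.0341 lat 0.0009 313 spread 0.0013
3 scene ring from mouth -0.0393 lat 0.0011 115 spread 0.002
4 top ring from mouth -0.0111 lat 0.0007 315 spread 0.0013
4 scene ring from mouth -0.0158 lat 0.0019 87 spread 0.0014
t 11.3 p [0.4425 0.198  0.0612] yaw 1.4218 w 0.28 F [ 2.9  0.1 -2.4] q [ 0.07  0.5  -0.72  2.1   0.51  0.72 -1.13]
```

View pics/d.png

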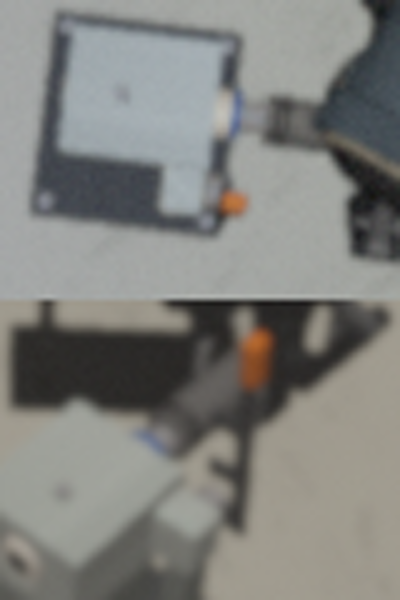

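The crop shows the ring at (236,112), about 20 crop px (roughly 10 mm) from the block's front edge at (216,112). The keeper is still up, its orange tip at (233,203).

Call:
shift_gripper:
  deltas: {"motion":[[0,0.004,0,0,0],[0,0.004,0,0,0],[0,0,0,0,0],[0,0,0,0,0]]}
  only: "pos|contact"

```text
position: [0.4437, 0.2055, 0.061]
contact_force: [3.2, -1.7, -1.7]
```

```bash
python3 - <<'E'
from h import *
for n in("top","scene"):
    p,d=r.grab_frame(n);np.savez(f"{n}5.npz",p=p,d=d)
A=np.load("top5.npz")["p"][200:250,240:320];B=np.load("scene5.npz")["p"][170:230,260:340]
cv2.imwrite("pics/e.png",cv2.resize(np.hstack([A,B[:50]]),None,fx=5,fy=5,interpolation=cv2.INTER_CUBIC)[:,:,::-1])
from m import plane
yw=1.418;e=np.array([np.cos(yw),np.sin(yw)]);nn=np.array([-e[1],e[0]])
p=np.load("top5.npz")["p"].astype(float)
D=plane("top",.085,p.shape[:2])[...,:2]-[.4616,.3178];A=D@e;B=D@nn
for a in np.arange(-.056,.064,.002):
    if -.03<a<.03: continue
    m=(abs(A-a)<.001)&(abs(B)<.008);q=p[m].mean(0);print(f"{a:.3f}",q.round(0),"w",(q[0]-q[2]).round(0))
E
python3 ring.py 5:-.004
```

```text
-0.056 [120. 120. 120.] w 0.0
-0.054 [131. 132. 131.] w -0.0
-0.052 [137. 138. 138.] w -2.0
-0.050 [135. 135. 136.] w -2.0
-0.048 [129. 130. 130.] w -1.0
-0.046 [123. 125. 131.] w -7.0
-0.044 [112. 119. 138.] w -26.0
-0.042 [ 98. 113. 146.] w -48.0
-0.040 [118. 133. 159.] w -41.0
-0.038 [146. 156. 169.] w -22.0
-0.036 [159. 169. 176.] w -17.0
-0.034 [165. 174. 180.] w -14.0
-0.032 [166. 175. 180.] w -14.0
0.030 [161. 171. 175.] w -14.0
0.032 [161. 170. 174.] w -13.0
0.034 [161. 171. 175.] w -14.0
0.036 [164. 171. 175.] w -11.0
0.038 [173. 177. 176.] w -4.0
0.040 [180. 179. 174.] w 6.0
0.042 [182. 178. 170.] w 12.0
0.044 [179. 175. 166.] w 13.0
0.046 [167. 163. 155.] w 12.0
0.048 [139. 138. 133.] w 6.0
0.050 [142. 144. 142.] w 0.0
0.052 [155. 157. 156.] w -1.0
0.054 [163. 165. 165.] w -2.0
0.056 [164. 167. 166.] w -2.0
0.058 [165. 167. 166.] w -2.0
0.060 [164. 167. 166.] w -2.0
0.062 [164. 166. 165.] w -1.0
5 top ring from mouth -0.0033 lat 0.0007 518 spread 0.0016
5 scene ring from mouth nan lat nan 0 spread nanring.py:10: RuntimeWarning: invalid value encountered in scalar divide
  print(t,n,"ring from mouth",((w*A).sum()/w.sum()).round(4),"lat",((w*B).sum()/w.sum()).round(4),int(w.sum()),"spread",np.sqrt((w*A*A).sum()/w.sum()-((w*A).sum()/w.sum())**2).round(4))
```

View pics/e.png

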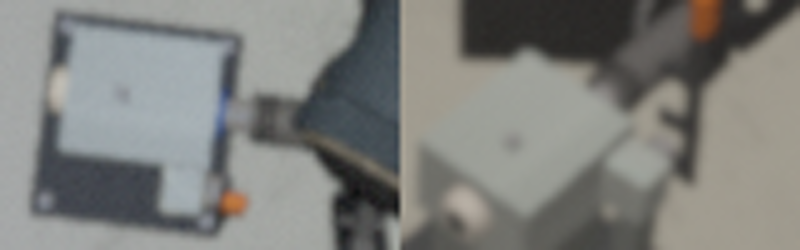

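The ring's centre is now at crop (222,112), about 3 mm outside the block edge. The nose shows at the far side (55,88), about 9.5 mm out of the final 12 mm. I'll push it 3 mm further, then release.

Call:
shift_gripper:
  deltas: {"motion":[[0,0.003,0,0,0],[0,0,0,0,0],[0,0,0,0,0],[0,0,0,0,0]]}
  only: "pos|contact"

```text
position: [0.444, 0.2081, 0.061]
contact_force: [4.1, -1.3, -1.3]
```

```bash
python3 - <<'E'
from h import *
from m import plane
p,d=r.grab_frame("top");np.savez("top6.npz",p=p,d=d);p=p.astype(float)
yw=1.418;e=np.array([np.cos(yw),np.sin(yw)]);nn=np.array([-e[1],e[0]])
D=plane("top",.085,p.shape[:2])[...,:2]-[.4616,.3178];A=D@e;B=D@nn
for a in [-.046,-.044,-.042,-.040,-.038,-.036,-.034,.036,.038,.04,.042,.044,.046,.048,.05,.052,.054]:
    m=(abs(A-a)<.001)&(abs(B)<.008);q=p[m].mean(0);print(f"{a:.3f}",q.round(0),"w",(q[0]-q[2]).round(0))
E
python3 to.py
```

```text
-0.046 [128. 128. 129.] w -1.0
-0.044 [124. 127. 132.] w -8.0
-0.042 [118. 123. 136.] w -19.0
-0.040 [113. 127. 150.] w -36.0
-0.038 [134. 148. 164.] w -30.0
-0.036 [150. 162. 173.] w -23.0
-0.034 [163. 173. 178.] w -15.0
0.036 [164. 171. 174.] w -11.0
0.038 [172. 177. 176.] w -4.0
0.040 [179. 179. 173.] w 6.0
0.042 [183. 180. 171.] w 12.0
0.044 [187. 182. 173.] w 13.0
0.046 [186. 182. 173.] w 14.0
0.048 [175. 171. 163.] w 11.0
0.050 [163. 161. 157.] w 5.0
0.052 [164. 165. 162.] w 2.0
0.054 [164. 166. 164.] w -1.0
t 12.25 p [0.444  0.2081 0.061 ] yaw 1.4214 w 0.286 F [ 4.1 -1.4 -0.5] q [ 0.05  0.51 -0.72  2.09  0.51  0.72 -1.15]
```

Call:
shift_gripper:
  deltas: {"motion":[[0.4,0,0,0,0],[0.7,0,0,0,0],[1,0,0,0,0],[1,0,0,0,0],[1,0,0,0,0],[1,0,0,-0.02,0],[1,0,0,-0.04,0],[1,0,0,-0.05,0],[0,0,0,-0.05,0],[0,0,0,-0.03,0],[0,0,0,0,0],[0,0,0,0,0]]}
  only: "pos|contact|width"

```text
position: [0.4438, 0.208, 0.2512]
contact_force: [-0.3, -0.1, -0.9]
width: 0.334
```

Run:
```python
from h import *
for n in("top","scene"):
    p,d=r.grab_frame(n);np.savez(f"{n}7.npz",p=p,d=d)
from m import plane
yw=1.418;e=np.array([np.cos(yw),np.sin(yw)]);nn=np.array([-e[1],e[0]])
p=np.load("top7.npz")["p"].astype(float)
D=plane("top",.085,p.shape[:2])[...,:2]-[.4616,.3178];A=D@e;B=D@nn
for a in [-.044,-.042,-.040,-.038,-.036,.042,.044,.046,.048,.05,.052,.054]:
    m=(abs(A-a)<.001)&(abs(B)<.008);q=p[m].mean(0);print(f"{a:.3f}",q.round(0),"w",(q[0]-q[2]).round(0))
H=np.array([.4135,.2782])
import subprocess
a=[]
for k,z in[(.060,.25),(.047,.165)]:
    t=H+k*nn-.004*e;a+=[*t,z,1.4214]
print(subprocess.run(["python3","to.py",*map(str,a)],capture_output=True,text=True).stdout)
```

```text
-0.044 [129. 132. 137.] w -8.0
-0.042 [111. 118. 133.] w -22.0
-0.040 [111. 125. 150.] w -39.0
-0.038 [134. 148. 165.] w -31.0
-0.036 [153. 165. 176.] w -22.0
0.042 [183. 180. 172.] w 11.0
0.044 [188. 184. 175.] w 12.0
0.046 [186. 183. 174.] w 12.0
0.048 [170. 167. 160.] w 11.0
0.050 [161. 161. 156.] w 5.0
0.052 [164. 166. 163.] w 0.0
0.054 [166. 168. 167.] w -1.0
t 13.55 p [0.4431 0.2075 0.2496] yaw 1.4216 w 0.144 F [ 0.2 -0.6 -0.3] q [ 0.24  0.25 -0.9   1.9   0.22  1.09 -0.89]
d tool [ 0.0618 -0.0997 -0.0003] turn(tool z) 0.0002
d tool [ 0.0618 -0.0866  0.0847] turn(tool z) 0.0002
```

Call:
shift_gripper:
  deltas: {"motion":[[0,0,-0.035,0,0],[0,0,-0.035,0,0],[0,0,-0.03,0,0],[0,0.03,0,0,0],[0,0.032,0,0,0],[0,0,0,0,0],[0,0,0,0,0],[0,0,0,0,0]]}
  only: "pos|width"

```text
position: [0.3538, 0.2831, 0.2499]
width: 0.002
```

```bash
python3 to.py .3677 .2834 .165 1.4214
```

```text
t 14.35 p [0.3538 0.2831 0.2499] yaw 1.421 w 0.002 F [ 0.   0.  -0.3] q [ 0.13  0.2  -1.    1.97  0.19  1.08 -1.1 ]
d tool [0.0025 0.0139 0.0848] turn(tool z) -0.0004
```

Call:
shift_gripper:
  deltas: {"motion":[[0,0,0,0.03,0],[0,0,0,0.03,0],[0,0,0.008,0.025,0],[0,0.002,0.006,0,0],[0,0,0.01,0,0],[0,0,0.005,0,0],[0,0,0,0,0],[0,0,0,0,0]]}
  only: "pos|contact"

```text
position: [0.3836, 0.2823, 0.1668]
contact_force: [-0.0, -0.1, -0.8]
```

```bash
python3 to.py
```

```text
t 15.15 p [0.3836 0.2823 0.1668] yaw 1.4211 w -0.002 F [-0.  -0.1 -0.8] q [ 0.04  0.35 -0.92  2.03  0.35  0.93 -1.22]
```

Call:
shift_gripper:
  deltas: {"motion":[[0,-0.003,0.008,0,0],[0,0,0.009,0,0],[0,0,0.009,0,0],[0,0,0.009,0,0],[0,0,0.008,0,0],[0,0,0,0,0]]}
  only: "pos|contact"

```text
position: [0.4267, 0.2723, 0.1658]
contact_force: [-0.3, -0.2, -0.2]
```

Call:
shift_gripper:
  deltas: {"motion":[[0,0,0.008,0.001,0],[0,0,0.008,0.002,0],[0,0,0.008,0.002,0],[0,0,0.008,0.002,0],[0,0,0,0,0],[0,0,0,0,0]]}
  only: "pos|contact"

```text
position: [0.4571, 0.2678, 0.1588]
contact_force: [0.3, -0.0, -0.4]
```

Run:
```python
from h import *
for n in("top","scene"):
    p,d=r.grab_frame(n);np.savez(f"{n}8.npz",p=p,d=d)
A=np.load("top8.npz")["p"][195:255,240:320];B=np.load("scene8.npz")["p"][160:220,265:345]
cv2.imwrite("pics/f.png",cv2.resize(np.hstack([A,B]),None,fx=5,fy=5,interpolation=cv2.INTER_CUBIC)[:,:,::-1])
```

```text
(no output)
```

View pics/f.png

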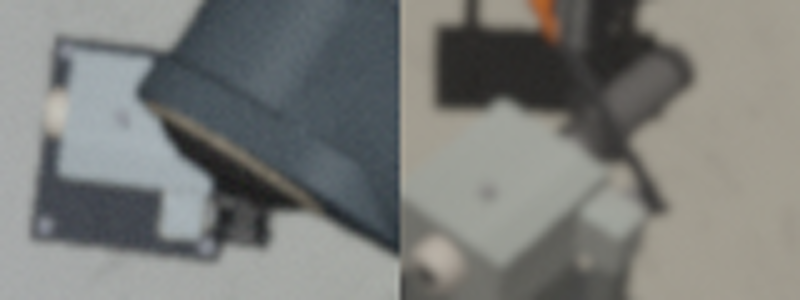

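The keeper is swinging over, its orange tip now at crop (545,15) with the fingers behind it. Continuing the arc.

Call:
shift_gripper:
  deltas: {"motion":[[0,0,0.008,0.004,0],[0,0,0.008,0.005,0],[0,0,0.008,0.006,0],[0,0,0.009,0.006,0],[0,0,0.005,0.007,0],[0,0,0.005,0.008,0],[0,0,0.005,0.008,0],[0,0,0,0,0],[0,0,0,0,0]]}
  only: "pos|contact"

```text
position: [0.5043, 0.2608, 0.1147]
contact_force: [-0.5, 0.0, 0.3]
```

```bash
python3 to.py .5118 .259 .1005 1.4214
```

```text
t 17.35 p [0.5043 0.2608 0.1147] yaw 1.4217 w -0.003 F [-0.5  0.   0.3] q [ 0.04  0.56 -0.8   1.87  0.5   0.92 -1.14]
d tool [-0.0007  0.0077  0.0142] turn(tool z) 0.0003
```

Call:
shift_gripper:
  deltas: {"motion":[[0,0,0.004,0.004,0],[0,0,0.0035,0.004,0],[0,0,0,0.003,0],[0,0,0,0.002,0],[0,0,0,0,0],[0,0,0,0,0]]}
  only: "pos|contact"

```text
position: [0.5116, 0.2597, 0.1019]
contact_force: [0.2, -0.2, 0.5]
```

Call:
shift_gripper:
  deltas: {"motion":[[0,0,0,0.001,0],[0,0,0,0.001,0],[0,0,0,0,0],[0,0,0,0,0]]}
  only: "pos|contact"

```text
position: [0.5119, 0.2598, 0.1005]
contact_force: [-0.6, -1.0, 4.4]
```

Call:
shift_gripper:
  deltas: {"motion":[[0,0,0,0.001,0],[0,0,0,0.001,0],[0,0,0,0,0],[0,0,0,0,0]]}
  only: "pos|contact"

```text
position: [0.512, 0.2599, 0.0999]
contact_force: [-3.8, -3.2, 15.3]
```

Call:
shift_gripper:
  deltas: {"motion":[[0,0,0,0.001,0],[0,0,0,0,0],[0,0,0,0,0]]}
  only: "pos|contact"

```text
position: [0.5121, 0.2599, 0.0997]
contact_force: [-4.5, -5.1, 20.2]
```

Call:
shift_gripper:
  deltas: {"motion":[[0,0,0,-0.01,0],[0,0,0,-0.03,0],[0,0,0,-0.05,0],[0,0,0,-0.05,0],[0,-0.04,0,-0.02,0],[0,-0.05,0,0,0],[0,-0.05,0,0,0],[0,0,0,0,0],[0,0,0,0,0]]}
  only: "pos|contact"

```text
position: [0.491, 0.1195, 0.2568]
contact_force: [-0.8, 1.2, 0.1]
```

Run:
```python
from m import *
for n in("top","scene"):
    p,d=r.grab_frame(n);np.savez(f"{n}9.npz",p=p,d=d)
    P=cloud(n,d);p=p.astype(int);o=(p[...,0]>p[...,2]+60)&(p[...,0]>150)&(np.linalg.norm(P[...,:2]-[.512,.262],axis=-1)<.04)
    print(n,"paddle",o.sum(),P[o].mean(0).round(4))
    q=np.load(n+"0.npz")
    for nm,(x,y,h) in dict(cup=(.645,.2,.062),bottle=(.667,.121,.105),timer=(.427,.573,.017)).items():
        u,v=proj(n,[x,y,h/2]).astype(int);a=abs(p[v-9:v+10,u-9:u+10]-q["p"][v-9:v+10,u-9:u+10].astype(int)).mean();print(n,nm,"img diff",a.round(1))
A=np.load("top9.npz")["p"][195:255,240:320];B=np.load("scene9.npz")["p"][160:220,255:335]
cv2.imwrite("pics/g.png",cv2.resize(np.hstack([A,B]),None,fx=5,fy=5,interpolation=cv2.INTER_CUBIC)[:,:,::-1])
```

```text
top paddle 35 [0.5131 0.2615 0.1001]
top cup img diff 4.1
top bottle img diff 3.8
top timer img diff 4.3
scene paddle 28 [0.5138 0.2632 0.1011]
scene cup img diff 0.6
scene bottle img diff 0.8
scene timer img diff 0.7
```

View pics/g.png

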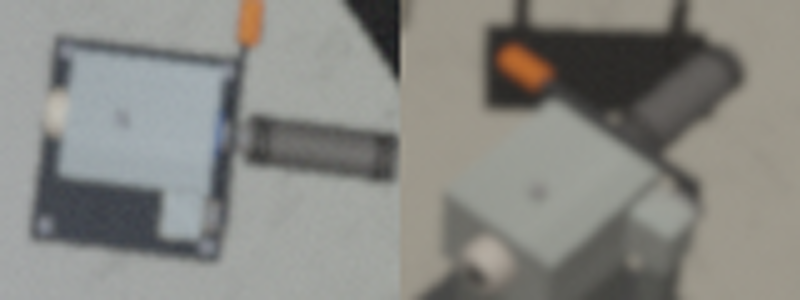

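The keeper is down: the paddle lies flat at (250,20), measured at z = 0.100, with the fork across the neck at (240,130) and the ring at the block edge (221,135). The bystanders look unchanged. I'll make one last check of the ring depth before handing in.

Run:
```python
from m import *
yw=1.418;e=np.array([np.cos(yw),np.sin(yw)]);nn=np.array([-e[1],e[0]])
for t in "79":
    p=np.load(f"top{t}.npz")["p"].astype(float)
    D=plane("top",.085,p.shape[:2])[...,:2]-[.4616,.3178];A=D@e;B=D@nn
    for a in [-.138,-.136,-.134,-.132,-.130,-.128,-.126,-.044,-.042,-.040,-.038,.046,.048,.05,.052,]:
        m=(abs(A-a)<.001)&(abs(B)<.008);q=p[m].mean(0);print(t,f"{a:.3f}",q.round(0),"w",(q[0]-q[2]).round(0))
```

```text
7 -0.138 [52. 51. 49.] w 4.0
7 -0.136 [44. 42. 42.] w 2.0
7 -0.134 [40. 39. 40.] w -0.0
7 -0.132 [36. 36. 36.] w 0.0
7 -0.130 [32. 31. 32.] w -0.0
7 -0.128 [35. 32. 34.] w 2.0
7 -0.126 [33. 31. 32.] w 1.0
7 -0.044 [129. 132. 137.] w -8.0
7 -0.042 [111. 118. 133.] w -22.0
7 -0.040 [111. 125. 150.] w -39.0
7 -0.038 [134. 148. 165.] w -31.0
7 0.046 [186. 183. 174.] w 12.0
7 0.048 [170. 167. 160.] w 11.0
7 0.050 [161. 161. 156.] w 5.0
7 0.052 [164. 166. 163.] w 0.0
9 -0.138 [161. 164. 158.] w 3.0
9 -0.136 [157. 160. 155.] w 3.0
9 -0.134 [146. 148. 143.] w 3.0
9 -0.132 [120. 120. 116.] w 3.0
9 -0.130 [97. 96. 94.] w 3.0
9 -0.128 [79. 79. 78.] w 1.0
9 -0.126 [79. 79. 77.] w 2.0
9 -0.044 [105. 108. 114.] w -9.0
9 -0.042 [102. 110. 126.] w -24.0
9 -0.040 [108. 122. 147.] w -39.0
9 -0.038 [133. 146. 163.] w -30.0
9 0.046 [182. 179. 170.] w 13.0
9 0.048 [167. 165. 158.] w 10.0
9 0.050 [157. 157. 153.] w 4.0
9 0.052 [160. 161. 160.] w 0.0
```

```bash
python3 -c "
from plant import r
print(r.close_job(), r.get_state()['clock'])"
```

```text
the job is handed in; nothing more can be done
the job is handed in; nothing more can be done
```

The cartridge is in the bore with its ring level with the mouth to within about 1 mm, the keeper is fully down over the neck, the bystanders look undisturbed, and I handed the job in after about 19 s of robot time; no verdict came back.

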